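Hold the alignment pointer over the target cap of an autosampler bench

TASK

Set up the needle alignment check: put the target cap into the round pocket of the low white block, closed end up and flat on the pocket floor, and let go of it. Then lift the pointer out of its stand, carry it over the tube rack (nothing may bump the rack), and hold it upright with its needle tip about 10 mm above the centre mark of the cap, never touching the cap. The program finishes while still holding the pointer there, motionless; leave the open cup, the vial, the mouse and the marker pen where they are.

Things in the scene. Friction and masses are not known exactly. Their poses are not given: they have to be found in the camera images.
- cap: target cap: a white plastic cap, a hollow round shell 38 mm in diameter and 40 mm high, standing on the table mouth down. A flange 46 mm in diameter and 4 mm thick runs round its mouth, so at the bottom. Its closed end, up, bears an engraved dark ring and centre dot. Loose, 30 to 60 g. Origin: centre of the mouth (underside), z towards the closed end.
- cap_top (a point): centre mark on the closed end of the target cap, 40 mm above the cap's origin along its z.
- cup: open cup, a bystander: the same white shell as the target cap but mouth up (flange at the top, hollow visible, no mark). 40 mm high. Loose. Origin: centre of its underside. The cap and the cup stand one left and one right of the tube rack, on the robot's side; either may be on either side.
- station: low white plastic block 80 x 80 x 30 mm, fixed, with a round pocket 52 mm in diameter and 8 mm deep in the middle of its top. Origin: centre of its underside; x and y along its sides. It stands to the left or right of the tube rack, the pointer's stand on the other side.
- pocket (a point): centre of the pocket's floor, 22 mm above the table; z up. The cap is home when its origin is here.
- stand: the pointer's stand: grey plastic block 60 x 60 x 70 mm, fixed, with an upright hole 10 mm in diameter and 66 mm deep from the middle of its top. Origin: centre of its underside.
- pointer: alignment pointer, loose, 55 to 105 g, in its stand: a round steel plate, diameter 28, 4 mm thick, rests on the stand's top; above it a square aluminium head 22 x 22 mm to 46 mm over the origin (flat sides face its x and y); below, a steel needle 5 mm thick with tapered tip, 55 mm long, free in the stand's hole. Origin: centre of the plate's underside, 70 mm above the table; z up along the needle.
- tip (a point): the tip of the pointer's needle, 55 mm below the pointer's origin along its z.
- rack: tube rack, fixed, between the station and the stand: white three-tier rack with 8 x 3 clear tubes with grey stoppers, 192 mm (its x) by 80 mm (its y), 96 mm high to the top of the tubes. Origin: centre of its underside.
- vial: bystander: glass vial with a white cap, 24 mm in diameter, 45 mm high, loose, on the left. Origin: centre of its underside.
- mouse: bystander: grey computer mouse, 100 x 58 x 33 mm, loose, on the right. Origin: centre of its underside.
- marker: bystander: white marker pen with black cap, 130 mm long along its x, 13 mm thick, loose, lying on the left near the robot. Origin: on the table under its middle.
Not all that is in view belongs to the job. Leave any orange or red look-alike of the cap alone.

How it is judged (in metres and radians):
On the way, in this order (a step that is already met when the one before it is completed fails the run):
1. the target cap sits flat in the pocket, closed end up, let go of, with the pointer still in its stand (horizontal distance between cap and pocket below 0.005 m and z of cap in the frame of pocket between -0.003 and 0.003 m and angle between cap's own z axis and vertical below 0.08 rad and contact force between cap and the fingers below 0.05 N and distance of pointer from where it was at the start of the episode below 0.01 m), for 0.2 s.
2. the pointer is held by the fingers, its needle clear above the stand (height (world z) of tip above 0.075 m and contact force between pointer and the fingers above 1 N), for 0.2 s.
At the end, for the whole second after the job is handed in: Cap in the pocket closed end up (5 mm sideways, 3 mm in height, tilt under 0.08 rad), not touched by the fingers; pointer held by the fingers, still, tilt under 0.12 rad, its tip within 6 mm sideways of the centre mark and 4 to 16 mm above it, touching neither cap nor station (horizontal distance between cap and pocket below 0.005 m and z of cap in the frame of pocket between -0.003 and 0.003 m and angle between cap's own z axis and vertical below 0.08 rad and contact force between cap and the fingers below 0.05 N and horizontal distance between tip and cap_top below 0.006 m and z of tip in the frame of cap_top between 0.004 and 0.016 m and angle between pointer's own z axis and vertical below 0.12 rad and contact force between pointer and the fingers above 1 N and contact force between pointer and cap below 0.05 N and contact force between pointer and station below 0.05 N and linear speed of each of pointer, cap below 0.02 m/s); the arm keeps its last pose, push and grip.
It fails at once if the open cup, vial, mouse or marker pen is shifted more than 25 mm (distance of any of cup, vial, mouse, marker from where it was at the start of the episode above 0.025 m).
It fails at once if the tube rack is struck (over 1.5 N) by the arm or fingers, or touched (over 0.5 N) by the pointer (contact force between rack and the arm above 1.5 N or contact force between rack and the fingers above 1.5 N or contact force between rack and pointer above 0.5 N).
It fails at once if the pointer touches the cap (over 0.3 N) (contact force between pointer and cap above 0.3 N).
It also fails if it takes over 64 s, if anything falls off the work surface, if the arm or the gripper's body presses on something with over 40 N, if the wrist force passes 120 N, or if a joint passes its speed limit or range.

ROBOT

A 6-joint arm with a two-finger parallel gripper is mounted at the origin on the work surface. World frame = base frame: x ahead of the robot, y to its left, z up, the work surface at z = 0. Lengths are in mm, angles in rad, forces in N, time in s.
With the tool pointing down it reaches from about 300 to 775 mm from the base axis. Payload 14.6 kg.
Tool frame: the origin (TCP) lies where the fingers leave the gripper's body, on its centre line; the fingertips stand 97 mm ahead of it and the grasp point (between the pads) lies ahead of it (grip_depth is the z of the grasp point in the tool frame, in mm); z points along the fingers, y is the line along which they close (so a half turn about z gives the same grasp; the last joint's range is limited). The gripper opens to 94 mm and grips with 3 to 60 N. Pads are 16 mm wide; open, the fingers measure 119 mm over their backs; the gripper's body (75 mm by 177 mm) begins 78 mm behind the grasp point.
Start: joints at [-1.357, 0.3, 1.521, -0, 1.321, -0.067], TCP at [152.412, -528.451, 302.646] pointing down, gripper open.
Joint ranges: [-3.03, 3.03], [-0.79, 2.21], [0.23, 2.52], [-1.04, 4.18], [0, 3.07], [-2.55, 2.55]. Speed limits (rad/s): [2.22, 2.22, 2.57, 3.14, 3.14, 3.14].

INTERFACE

Orientations are given as [roll, pitch, yaw] about the fixed x, y, z axes, in that order (R = Rz(yaw) Ry(pitch) Rx(roll)).
In Python, from cell import read_state, camera, sign_off, regions_of, spot_point, grip_depth gives the robot as it stands. The module is installed in compiled form; this text tells all that it offers.
- The arm moves only by the tool send_rows, never from a script. Its argument "series" is a list of rows, each a list of 3 entries, a list of its own where there are three numbers: the shift along the world's x, y, z in mm, then the turn about the world's z in degrees, then the closure, from -1 (fully open) to 1 (shut), so that 0 is half open. A call has 1 to 12 rows; each row shifts and turns the commanded pose from where the row before left it; what a row does not reach is not made up. A row lasts 1/10 s, in which the tool goes at most 50 mm and 8.59 degrees, less where a joint would pass 70% of its speed; a pose out of reach is approached as far as the arm can. A call is refused whole if a number of a shift passes 50 or a number of a turn 8.59, either way. A call with a gripper value outside its range is refused whole. The fingers move at their own pace and stop on an object; "squeeze" is the grip in N (left out, the last holds). Time passes only in rows, so rows that do not move let the fingers close. It gives the time, the measured TCP pose, the force, the opening and the grip force at its end, in the units of the state.
- read_state(): the state, without advancing time (a new reading comes with each control period).
- camera(name): name is "scene" or "top" or "wrist"; returns a dict with "color" (384x512x3 uint8, blue, green, red), "fx", "fy", "cx", "cy" (pixels), "dist" ([k1, k2, p1, p2, k3] as OpenCV has them; the pictures are not rectified), "camera_from_world" (4x4, takes a point from world to camera coordinates). Camera axes: x right, y down, z forward; pixel columns grow to the right and rows downward; lengths in mm; the calibration is good to about 2 mm. A picture is of the moment at which its call begins. There is no depth.
- sign_off(): hands the job in; it is judged then, once.
Trained networks look in a picture, given as the dict that the camera call returned (one of the last four; its "shot" number tells which), for a name from the list of things; names that differ only in an ending like _2 or _b are one class to them, and where a whole thing is asked for, a point or a joint stands for the part that bears it (a point fixed in the world has none). Each returns a list of dicts, best first, with "confidence" (0 to 1); they miss things now and then, are a little off and sometimes report something else, mostly with a low value. They report only what shows in the picture. A call takes as long as a camera call. They do not tell look-alikes from the thing itself.
- regions_of(thing, picture): "mask" (384x512 bool, what is visible of it).
- spot_point(thing, picture): "point" ([x, y, z] in mm, in the coordinates of the camera as it stood for that picture, good to about 4 mm: a listed point, or the origin of a listed thing).
The state is a dict: "clock": time; "joints": joint angles; "qd": joint speeds; "effort": joint torques, N m; "eef_pos": TCP position; "eef_rot": TCP orientation; "wrist_force": force on the tool from outside, world axes, zero at the start; "moment": the same for the moment, N m; "finger_gap": finger opening in mm; "finger_force": force on a finger pad.
Only numpy, scipy, OpenCV 4.12 (cv2) and the standard library are available. Lean on these libraries where they do the work, as an engineer would, in place of code of your own. Each camera call takes 0.05 s, during which the arm holds its last target. There are 200 camera calls.

## Working session

There is one attempt and no reset: what is moved stays moved. The work goes in short steps, Python scripts to look and compute and a tool call to move; the robot and the scene stay as the last step left them, time stands still between calls to the robot, and variables do not carry over. Pictures are saved under pics/ and viewed, at most 14 in all, crops included, and the job is handed in when it is done.

Besides the shell and the picture viewer there is one more tool, called after "Request:" as name(argument=value, ...), one argument or row to a line, values as JSON. send_rows: Moves the arm, as the interface text tells. Its arguments: {"type":"object","properties":{"series":{"type":"array"},"squeeze":{"type":"number"}},"required":["series"]}

```bash
mkdir -p pics; cat > h.py <<'E'
import numpy as np,cv2
from cell import *
def w(pic,p):
    T=np.linalg.inv(np.array(pic["camera_from_world"])); return (T@np.r_[p,1])[:3]
def proj(pic,P):
    T=np.array(pic["camera_from_world"]);K=np.array([[pic["fx"],0,pic["cx"]],[0,pic["fy"],pic["cy"]],[0,0,1.]])
    return cv2.projectPoints(np.array(P,float).reshape(-1,1,3),cv2.Rodrigues(T[:3,:3])[0],T[:3,3],K,np.array(pic["dist"],float))[0].reshape(-1,2)
def onplane(pic,uv,z):
    T=np.linalg.inv(np.array(pic["camera_from_world"]));K=np.array([[pic["fx"],0,pic["cx"]],[0,pic["fy"],pic["cy"]],[0,0,1.]])
    n=cv2.undistortPoints(np.array(uv,float).reshape(-1,1,2),K,np.array(pic["dist"],float)).reshape(-1,2)
    d=np.c_[n,np.ones(len(n))]@T[:3,:3].T; o=T[:3,3]
    return o+d*((z-o[2])/d[:,2])[:,None]
E
python3 - <<'E'
from h import *
s=read_state();print(s,grip_depth)
for c in ["top","scene"]:
    p=camera(c);cv2.imwrite(f"pics/{c}0.png",p["color"])
    print(c,np.round(np.linalg.inv(np.array(p["camera_from_world"]))[:3,3]))
    for t in ["cap","cap_top","cup","station","pocket","stand","pointer","tip","rack","vial","mouse","marker"]:
        print(t,[(np.round(w(p,d["point"]),0).tolist(),round(d["confidence"],2)) for d in spot_point(t,p)[:3]])
E
```

```text
{'clock': 0.0, 'joints': array([-1.35660340e+00,  3.00460161e-01,  1.52160547e+00, -1.84156098e-05,
        1.32070348e+00, -6.65907289e-02]), 'qd': array([ 0.00011855,  0.00011369,  0.0002203 , -0.00084885,  0.00012196,
       -0.00013076]), 'effort': array([-1.01573660e-03, -5.31809378e+01, -3.52740347e+01,  7.07675703e-02,
        2.44266016e-02, -8.34732919e-05]), 'eef_pos': array([ 152.37473714, -528.30449264,  302.08195048]), 'eef_rot': array([-3.14041762e+00, -6.04851591e-05,  2.80788188e-01]), 'wrist_force': array([-0.16856669,  0.06414391,  0.30969671]), 'moment': array([ 0.01115032, -0.03421791,  0.0495616 ]), 'finger_force': 0.0, 'finger_gap': 94.09819526121805} 78.39999999999999
top [ 408.  -18. 1045.]
cap [([456.0, -290.0, 2.0], 0.68), ([438.0, -200.0, -0.0], 0.66), ([369.0, -262.0, 1.0], 0.53)]
cap_top [([367.0, -255.0, 36.0], 0.69), ([457.0, -291.0, 38.0], 0.65), ([441.0, -197.0, 40.0], 0.57)]
cup [([422.0, 220.0, -2.0], 0.59)]
station [([618.0, 227.0, -0.0], 0.61)]
pocket [([622.0, 225.0, 24.0], 0.6)]
stand [([633.0, -186.0, 1.0], 0.59)]
pointer [([419.0, 215.0, 0.0],
[... 200 characters left out ...]
86. -384. 1199.]
cap [([366.0, -263.0, 4.0], 0.68), ([352.0, -150.0, -4.0], 0.66), ([442.0, -199.0, -3.0], 0.65)]
cap_top [([536.0, -197.0, 34.0], 0.84), ([459.0, -288.0, 46.0], 0.82), ([359.0, -151.0, 42.0], 0.74)]
cup [([423.0, 218.0, -0.0], 0.69)]
station [([628.0, 226.0, 1.0], 0.85)]
pocket [([625.0, 227.0, 21.0], 0.78)]
stand [([637.0, -192.0, 1.0], 0.72)]
pointer [([632.0, -183.0, 72.0], 0.54)]
tip [([510.0, -407.0, -2.0], 0.68), ([347.0, 412.0, 6.0], 0.26), ([425.0, 217.0, -1.0], 0.21)]
rack [([542.0, -14.0, -4.0], 0.65)]
vial [([518.0, 355.0, 1.0], 0.43)]
mouse [([515.0, -405.0, 0.0], 0.82)]
marker [([626.0, 230.0, 1.0], 0.64), ([344.0, 411.0, 6.0], 0.5), ([624.0, 225.0, 22.0], 0.3)]
```

```bash
python3 -c "
import cv2
for c in ['top','scene']: cv2.imwrite(f'pics/{c}0b.png',cv2.resize(cv2.imread(f'pics/{c}0.png'),(800,600),interpolation=cv2.INTER_CUBIC))"
```

```text
(no output)
```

View pics/top0b.png

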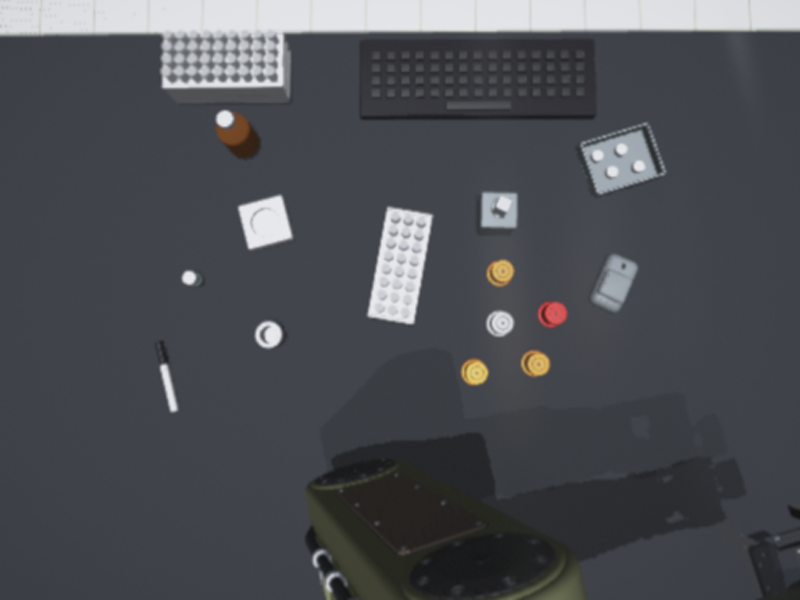

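View pics/scene0b.png

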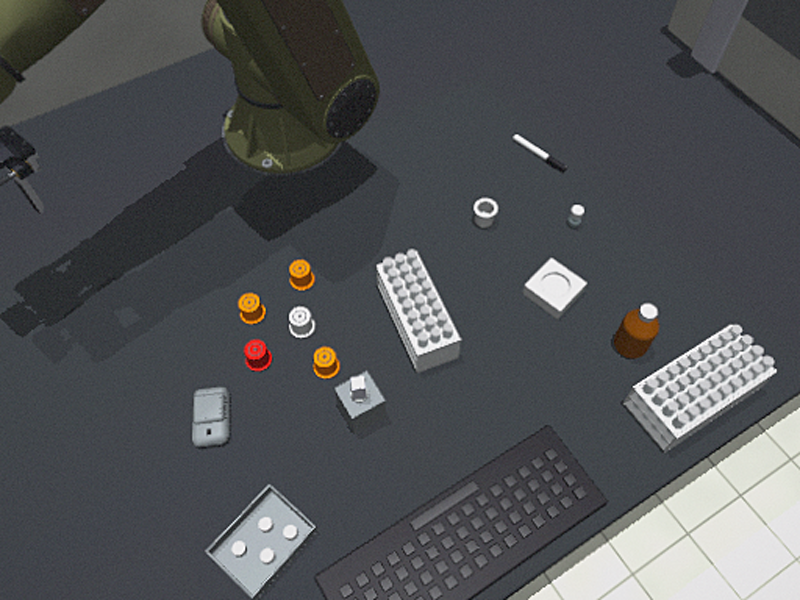

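The white cap, our target, is at top-view pixel (500,323) with four coloured look-alikes around it. The open cup is at (268,334), the station at (265,222), tilted, and the stand with its pointer at (500,210). Next I move above the cap.

Request:
send_rows(
  series=[
    [[26,30,0],-1.5,-0.3],
    [[26,30,0],-1.5,-0.3],
    [[26,30,0],-1.5,-0.3],
    [[26,30,0],-1.5,-0.3],
    [[26,30,0],-1.5,-0.3],
    [[26,30,0],-1.5,-0.3],
    [[26,30,0],-1.5,-0.3],
    [[26,30,0],-1.5,-0.3],
    [[26,30,0],-1.5,-0.3],
    [[26,30,0],-1.5,-0.3],
    [[28,29,0],-1.1,-0.3],
    [[0,0,0],0,-0.3],
  ],
)

```text
clock: 2.5
eef_pos: [442.4, -196.7, 302.6]
eef_rot: [-3.141, -0.0, 0.003]
wrist_force: [-0.7, -0.5, -1.1]
finger_gap: 61.0
finger_force: 0.0
```

```bash
python3 - <<'E'
from h import *
s=read_state();print(s["eef_pos"],s["eef_rot"],s["finger_gap"])
p=camera("wrist");cv2.imwrite("pics/w1.png",cv2.resize(p["color"],(800,600)))
print(np.round(np.array(p["camera_from_world"]),3).tolist())
for t in ["cap","cap_top","stand","pointer"]:
    print(t,[(np.round(w(p,d["point"]),0).tolist(),round(d["confidence"],2)) for d in spot_point(t,p)[:6]])
E
```

```text
[ 442.40045903 -196.70650503  302.60736053] [-3.14116410e+00 -3.83851127e-04  3.02130369e-03] 60.95027382336005
[[0.003, -1.0, -0.0, -197.445], [-0.958, -0.003, 0.287, 394.346], [-0.287, -0.001, -0.958, 519.014], [0.0, 0.0, 0.0, 1.0]]
cap [([537.0, -197.0, 5.0], 0.87), ([356.0, -143.0, -1.0], 0.86), ([462.0, -287.0, 3.0], 0.81), ([366.0, -259.0, -1.0], 0.7), ([438.0, -196.0, -2.0], 0.69)]
cap_top [([527.0, -197.0, 38.0], 0.81), ([443.0, -197.0, 42.0], 0.75), ([456.0, -289.0, 40.0], 0.75), ([368.0, -259.0, 41.0], 0.72), ([353.0, -146.0, 39.0], 0.61), ([538.0, -18.0, 2.0], 0.35)]
stand []
pointer []
```

View pics/w1.png

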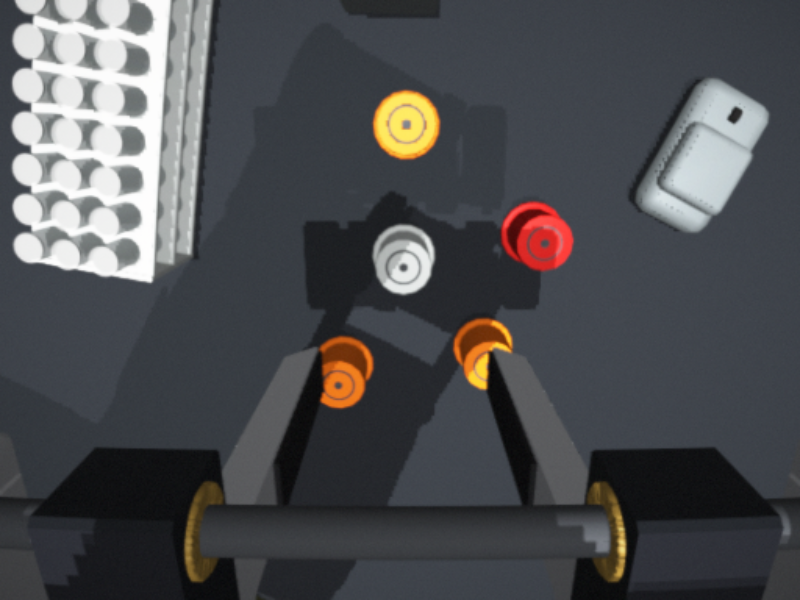

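The white cap's dot is at (403,268) in the wrist view, centred between the fingers in y. The orange caps stand clear of the fingers' descent.

```bash
python3 - <<'E'
from h import *
p=camera("wrist")
print(onplane(p,[[403*.64,268*.64]],40))
best=None
for c in ["wrist","top","scene"]:
    q=camera(c)
    for t in ["cap"]:
        for d in regions_of(t,q):
            m=d["mask"]; px=q["color"][m].astype(float)
            if (px.max(1)-px.min(1)).mean()<40:
                v,u=np.nonzero(m); e=(u.mean(),v.mean()); print(c,t,d["confidence"],m.sum(),onplane(q,[e],20))
q=camera("top")
for d in regions_of("pointer",q)[:3]:
    v,u=np.nonzero(d["mask"]);print("ptr",u.mean(),v.mean(),d["mask"].sum(),onplane(q,[[u.mean(),v.mean()]],116))
E
```

```text
[[ 438.29302938 -198.67727359   40.        ]]
wrist cap 0.55 1366 [[ 443.80264787 -194.29532383   20.        ]]
scene cap 0.79 254 [[ 441.63719135 -197.05557399   20.        ]]
ptr 320.5615384615385 132.6769230769231 130 [[ 627.20777766 -182.9600191   116.        ]]
```

Request:
send_rows(
  series=[
    [[-2,-1,-32],0,-0.3],
    [[0,0,-40],0,-0.3],
    [[0,0,-40],0,-0.3],
    [[0,0,-40],0,-0.3],
    [[0,0,-25],0,-0.3],
    [[0,0,-15],0,-0.3],
    [[0,0,0],0,-0.3],
    [[0,0,0],0,-0.3],
  ],
)

```text
clock: 4.0
eef_pos: [438.6, -200.6, 111.1]
eef_rot: [3.142, -0.0, -0.0]
wrist_force: [0.6, -0.3, -0.4]
finger_gap: 60.9
finger_force: 0.0
```

```bash
python3 - <<'E'
from h import *
p=camera("wrist");cv2.imwrite("pics/w2.png",p["color"])
print(proj(p,[[440,-198,40]]))
for d in spot_point("cap_top",p)[:4]+spot_point("cap",p)[:3]: print(np.round(w(p,d["point"]),0),d["confidence"],proj(p,[w(p,d["point"])]))
E
```

```text
[[255.05614989 258.71497059]]
[ 444. -197.   40.] 0.78 [[252.44636405 252.60731172]]
[ 530. -196.   38.] 0.56 [[250.34653785  71.4817166 ]]
[ 440. -196.    1.] 0.95 [[252.97527387 227.9044437 ]]
[ 460. -289.    5.] 0.91 [[408.37891239 199.28082886]]
[ 536. -197.    1.] 0.78 [[252.68138854  61.44815147]]
```

View pics/w2.png

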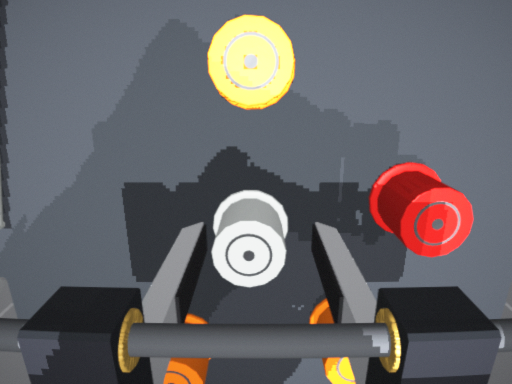

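The cap's dot is at (248,255), about 4 mm towards +y of the finger middle (259) and about 3 mm ahead in x. I correct that, then close.

Request:
send_rows(
  series=[
    [[3,4.5,0],0,-0.3],
    [[0,0,0],0,-0.3],
    [[0,0,0],0,-0.3],
    [[0,0,0],0,0.6],
    [[0,0,0],0,0.6],
    [[0,0,0],0,0.6],
    [[0,0,0],0,0.6],
    [[0,0,0],0,0.6],
    [[0,0,0],0,0.6],
  ],
  squeeze=12,
)

```text
clock: 5.05
eef_pos: [441.4, -196.0, 110.7]
eef_rot: [3.142, 0.0, -0.0]
wrist_force: [-0.8, -0.4, 0.7]
finger_gap: 45.7
finger_force: 12.0
```

```bash
python3 - <<'E'
from h import *
p=camera("wrist");cv2.imwrite("pics/w3.png",p["color"])
s=read_state();print(s["eef_pos"],s["eef_rot"])
g=cv2.cvtColor(p["color"],6)
R=g[235:285,225:275]; 
v,u=np.nonzero(R<90)
for d in spot_point("cap_top",p)[:2]: print(np.round(w(p,d["point"]),1),d["confidence"],proj(p,[w(p,d["point"])]))
m=R[15:40,12:38];n,l,st,c=cv2.connectedComponentsWithStats((R<120).astype(np.uint8));print([(a[4],(b+[225,235]).round(1).tolist(),onplane(p,[b+[225,235]],40).round(1).tolist()) for a,b in zip(st,c)])
E
```

```text
[ 441.40517402 -195.99015754  110.67254157] [ 3.14156202e+00 -9.16961072e-06 -2.15079825e-04]
[ 445.  -195.6   40.9] 0.9 [[259.44852502 256.03676037]]
[ 455.  -290.5   40.8] 0.62 [[449.14808502 236.58000219]]
[(np.int32(2252), [249.6, 259.1], [[442.8, -190.7, 40.0]]), (np.int32(96), [249.3, 253.0], [[446.2, -190.5, 40.0]]), (np.int32(77), [258.8, 260.6], [[441.9, -195.3, 40.0]]), (np.int32(58), [227.7, 280.5], [[430.4, -179.3, 40.0]]), (np.int32(9), [270.6, 276.4], [[432.8, -201.3, 40.0]]), (np.int32(3), [254.0, 279.0], [[431.3, -192.8, 40.0]]), (np.int32(1), [258.0, 280.0], [[430.7, -194.9, 40.0]]), (np.int32(4), [263.5, 279.0], [[431.3, -197.7, 40.0]])]
```

Request:
send_rows(
  series=[
    [[0,0,0],0,0.6],
    [[0,0,0],0,0.6],
    [[0,0,0],0,0.6],
    [[0,0,0],0,0.6],
  ],
)

```text
clock: 5.55
eef_pos: [441.4, -196.0, 110.7]
eef_rot: [3.142, 0.0, -0.0]
wrist_force: [-0.7, -0.5, 1.1]
finger_gap: 45.5
finger_force: 12.0
```

```bash
python3 - <<'E'
from h import *
p=camera("wrist");cv2.imwrite("pics/w4.png",p["color"])
E
```

```text
(no output)
```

View pics/w4.png

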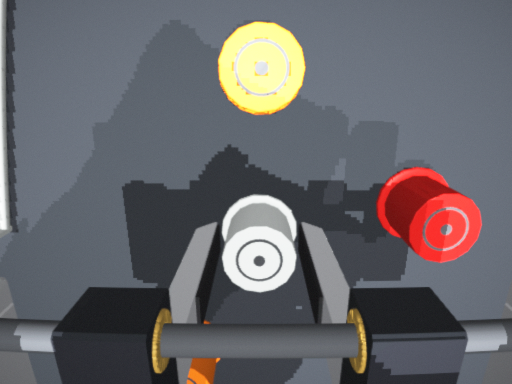

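The fingers stopped at 45.5 mm, wider than the 38 mm shell, so they may be catching something near the flange. I open, raise a little and regrip to compare.

Request:
send_rows(
  series=[
    [[0,0,0],0,-0.2],
    [[0,0,0],0,-0.2],
    [[0,0,6],0,-0.2],
    [[0,0,0],0,-0.2],
    [[0,0,0],0,0.6],
    [[0,0,0],0,0.6],
    [[0,0,0],0,0.6],
    [[0,0,0],0,0.6],
    [[0,0,0],0,0.6],
    [[0,0,0],0,0.6],
    [[0,0,0],0,0.6],
  ],
)

```text
clock: 6.7
eef_pos: [441.4, -196.0, 116.7]
eef_rot: [-3.142, -0.0, -0.0]
wrist_force: [-0.6, 0.2, 2.0]
finger_gap: 45.2
finger_force: 12.0
```

```bash
python3 - <<'E'
from h import *
p=camera("wrist");cv2.imwrite("pics/w5.png",p["color"])
for z in (4,14,20,24): print(z,proj(p,[[442,-196+23,z],[442,-196-23,z],[450,-196+23,z],[434,-173,z]]).round().tolist())
E
```

```text
4 [[223.0, 227.0], [297.0, 227.0], [223.0, 215.0], [223.0, 239.0]]
14 [[221.0, 234.0], [299.0, 234.0], [221.0, 221.0], [222.0, 246.0]]
20 [[220.0, 238.0], [300.0, 238.0], [220.0, 225.0], [221.0, 251.0]]
24 [[219.0, 241.0], [301.0, 241.0], [219.0, 228.0], [220.0, 254.0]]
```

View pics/w5.png

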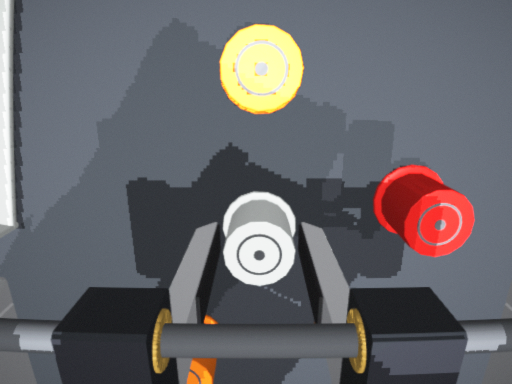

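Request:
send_rows(
  series=[
    [[0,0,4],0,0.6],
    [[0,0,8],0,0.6],
    [[0,0,10],0,0.6],
    [[0,0,10],0,0.6],
    [[0,0,0],0,0.6],
    [[0,0,0],0,0.6],
  ],
  squeeze=15,
)

```text
clock: 7.35
eef_pos: [441.4, -196.0, 149.0]
eef_rot: [3.141, -0.001, -0.0]
wrist_force: [-0.6, -0.1, -1.2]
finger_gap: 45.3
finger_force: 15.0
```

```bash
python3 - <<'E'
from h import *
p=camera("wrist");cv2.imwrite("pics/w6.png",p["color"])
for d in spot_point("cap_top",p)[:3]+spot_point("cap",p)[:3]: print(np.round(w(p,d["point"]),0),d["confidence"],proj(p,[w(p,d["point"])]))
E
```

```text
[ 445. -197.   72.] 0.73 [[262.51473048 250.13070945]]
[ 531. -196.   41.] 0.72 [[259.40542952  77.25873784]]
[ 456. -287.   42.] 0.57 [[411.00770921 209.3973655 ]]
[ 536. -197.    3.] 0.97 [[260.87317593  71.44204024]]
[ 463. -285.    4.] 0.78 [[386.64181397 180.53008538]]
[ 357. -145.   -2.] 0.69 [[196.32528638 305.17598087]]
```

View pics/w6.png

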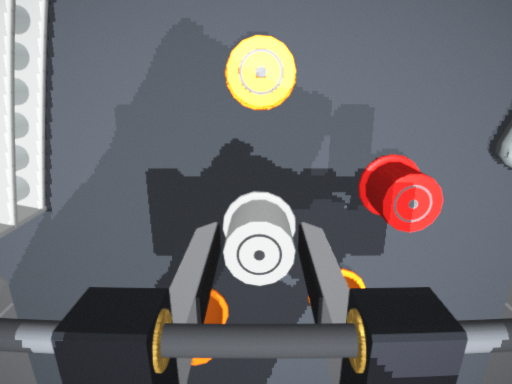

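The cap is held and has not shifted in the fingers; its dot stays at (259,255). I raise it and carry it over the rack, stopping short of the station to measure the pocket.

Request:
send_rows(
  series=[
    [[0,0,30],0,0.6],
    [[0,0,35],0,0.6],
    [[0,0,35],0,0.6],
  ],
)

```text
clock: 7.8
eef_pos: [441.1, -195.8, 249.4]
eef_rot: [-3.141, 0.001, -0.0]
wrist_force: [0.4, -0.7, -0.3]
finger_gap: 45.3
finger_force: 15.0
```

Request:
send_rows(
  series=[
    [[11,30,0],0,0.6],
    [[11,40,0],0,0.6],
    [[11,40,0],0,0.6],
    [[11,40,0],0,0.6],
    [[11,40,0],0,0.6],
    [[11,40,0],0,0.6],
    [[11,40,0],0,0.6],
    [[11,40,0],0,0.6],
    [[11,40,0],0,0.6],
    [[11,40,0],0,0.6],
    [[9,30,0],0,0.6],
    [[0,0,0],0,0.6],
  ],
)

```text
clock: 9.0
eef_pos: [560.5, 227.1, 247.6]
eef_rot: [-3.142, 0.001, 0.003]
wrist_force: [-0.2, -1.0, -0.1]
finger_gap: 45.4
finger_force: 15.0
```

```bash
python3 - <<'E'
from h import *
s=read_state();print(s["eef_pos"],s["eef_rot"])
p=camera("wrist");cv2.imwrite("pics/w7.png",p["color"])
for q in (p,camera("top"),camera("scene")):
  for t in ("pocket","station","cap_top"):
    print(t,[(np.round(w(q,d["point"]),0).tolist(),round(d["confidence"],2)) for d in spot_point(t,q)[:2]])
E
```

```text
[560.46737783 227.14487574 247.58180549] [-3.14155613e+00  1.00883112e-03  3.01196235e-03]
pocket [([626.0, 228.0, 18.0], 0.73)]
station [([627.0, 229.0, -3.0], 0.7), ([560.0, 228.0, 128.0], 0.68)]
cap_top [([563.0, 227.0, 170.0], 0.66)]
pocket [([620.0, 227.0, 23.0], 0.46)]
station [([622.0, 225.0, -3.0], 0.65)]
cap_top [([532.0, -200.0, 42.0], 0.75), ([455.0, -293.0, 39.0], 0.69)]
pocket [([624.0, 229.0, 22.0], 0.92)]
station [([625.0, 230.0, -1.0], 0.96)]
cap_top [([358.0, -150.0, 42.0], 0.82), ([536.0, -197.0, 39.0], 0.75)]
```

View pics/w7.png

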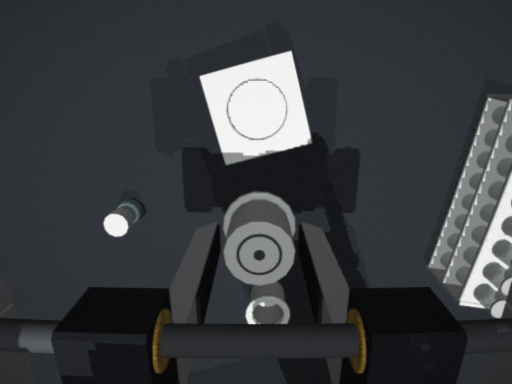

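The pocket ring is at (257,109) and the cap is held with its dot at (259,255). I now fit both with the calibration.

```bash
python3 - <<'E'
from h import *
p=camera("wrist"); g=cv2.cvtColor(p["color"],6)
s=read_state();print(s["eef_pos"])
# pocket: rim ring pixels = dark within white top
R=(g[76:144,222:292]<190).astype(np.uint8)
v,u=np.nonzero(R); u=u+222;v=v+76
r=np.hypot(u-257,v-109); k=(r>24)&(r<37)
e=cv2.fitEllipse(np.c_[u[k],v[k]].astype(np.float32));print(k.sum(),e,onplane(p,[e[0]],30))
top=onplane(p,np.c_[u[k],v[k]],30)
A=np.c_[2*top[:,:2],np.ones(len(top))];c=np.linalg.lstsq(A,(top[:,:2]**2).sum(1),rcond=None)[0];print(c[:2],np.sqrt(c[2]+c[0]**2+c[1]**2))
t,b=cv2.threshold(g,150,255,0);n,l,st,cc=cv2.connectedComponentsWithStats(b)
i=l[80,250];cn=cv2.findContours((l==i).astype(np.uint8),0,1)[0];cn=max(cn,key=cv2.contourArea);pl=cv2.approxPolyDP(cn,8,True).reshape(-1,2);P=onplane(p,pl,30);print(pl.tolist(),P.round(1).tolist(),P.mean(0))
zt=s["eef_pos"][2]-116.7+40
R=(g[247:262,252:268]<90);v,u=np.nonzero(R);print(len(u),u.mean()+252,v.mean()+247,onplane(p,[[u.mean()+252,v.mean()+247]],zt))
E
```

```text
[560.40940144 223.8507742  248.67924981]
231 ((252.3389892578125, 108.99964141845703), (58.903472900390625, 59.712005615234375), 173.01068115234375) [[625.99582259 230.03609132  30.        ]]
[625.45683926 230.06259151] 25.556150276354657
[[285, 51], [195, 77], [219, 155], [306, 142]] [[673.8, 202.5, 30.0], [653.0, 278.7, 30.0], [585.4, 260.3, 30.0], [597.1, 182.3, 30.0]] [627.30921139 230.9664984   30.        ]
94 258.9148936170213 254.77659574468086 [[561.01614127 224.4135089  171.97924981]]
```

Request:
send_rows(
  series=[
    [[20,2,0],0,0.6],
    [[25,2,0],0,0.6],
    [[20,1.5,0],0,0.6],
    [[0,0,-25],0,0.6],
    [[0,0,-25],0,0.6],
    [[0,0,-15],0,0.6],
    [[0,0,0],0,0.6],
    [[0,0,0],0,0.6],
    [[0,0,0],0,0.6],
  ],
)

```text
clock: 10.55
eef_pos: [625.8, 229.7, 185.3]
eef_rot: [-3.141, -0.002, -0.0]
wrist_force: [0.4, -0.2, -0.8]
finger_gap: 44.8
finger_force: 15.0
```

```bash
python3 - <<'E'
from h import *
s=read_state();print(s["eef_pos"],s["eef_rot"])
p=camera("wrist"); g=cv2.cvtColor(p["color"],6)
zt=s["eef_pos"][2]-116.7+40
R=(g[247:262,252:268]<90);v,u=np.nonzero(R);print(len(u),u.mean()+252,v.mean()+247,onplane(p,[[u.mean()+252,v.mean()+247]],zt))
E
```

```text
[625.82051216 229.70588873 185.26956832] [-3.14094496e+00 -2.14845200e-03 -1.14953435e-04]
58 258.87931034482756 254.77586206896552 [[626.59752183 230.40439543 108.56956832]]
```

Request:
send_rows(
  series=[
    [[-0.8,-0.3,-20],0,0.6],
    [[0,0,-15],0,0.6],
    [[0,0,-5],0,0.6],
    [[0,0,-3],0,0.6],
    [[0,0,0],0,0.6],
    [[0,0,0],0,0.6],
  ],
)

```text
clock: 11.2
eef_pos: [624.9, 229.3, 141.3]
eef_rot: [-3.141, -0.001, -0.0]
wrist_force: [0.1, 0.6, -0.5]
finger_gap: 45.5
finger_force: 15.0
```

Request:
send_rows(
  series=[
    [[0,0,-1.5],0,0.6],
    [[0,0,-1.5],0,0.6],
    [[0,0,0],0,0.6],
    [[0,0,0],0,0.6],
  ],
)

```text
clock: 11.6
eef_pos: [624.8, 229.3, 138.7]
eef_rot: [-3.141, -0.001, -0.0]
wrist_force: [-2.5, -1.0, 6.8]
finger_gap: 45.4
finger_force: 15.0
```

Request:
send_rows(
  series=[
    [[0,0,0],0,-0.3],
    [[0,0,0],0,-0.3],
    [[0,0,0],0,-0.3],
    [[0,0,0],0,-0.3],
    [[0,0,20],0,-0.3],
    [[0,0,40],0,-0.3],
    [[0,0,40],0,-0.3],
    [[0,0,40],0,-0.3],
    [[0,0,0],0,-0.3],
    [[0,0,0],0,-0.3],
    [[0,0,0],0,-0.3],
  ],
)

```text
clock: 12.7
eef_pos: [624.3, 229.1, 276.1]
eef_rot: [3.141, 0.002, -0.0]
wrist_force: [0.1, -0.1, -0.3]
finger_gap: 61.3
finger_force: 0.0
```

```bash
python3 - <<'E'
from h import *
s=read_state();print(s["eef_pos"],s["eef_rot"])
p=camera("wrist");cv2.imwrite("pics/w8.png",p["color"])
q=camera("scene");cv2.imwrite("pics/s8.png",q["color"]);t=camera("top")
for x in (p,q,t): print([(np.round(w(x,d["point"]),0).tolist(),round(d["confidence"],2),proj(x,[w(x,d["point"])]).round(0).tolist()) for d in spot_point("cap_top",x)[:3]])
P=proj(q,[[625,230,50]])[0].astype(int);Q=proj(q,[[635,-186,100]])[0].astype(int)
f=lambda im,c,r=35:cv2.resize(im[c[1]-r:c[1]+r,c[0]-r:c[0]+r],(400,400),interpolation=cv2.INTER_CUBIC)
cv2.imwrite("pics/c8.png",np.hstack([cv2.resize(p["color"],(400,400)) ,f(q["color"],P)]))
v=p["color"];g=cv2.cvtColor(v,6)
for d in regions_of("pointer",q)[:2]+regions_of("pointer",t)[:2]: print(d["confidence"],d["mask"].sum())
E
```

```text
[624.32659437 229.14374309 276.05445647] [ 3.14092854e+00  2.17474012e-03 -2.07278480e-04]
[([627.0, 228.0, 61.0], 0.79, [[260.0, 179.0]])]
[([458.0, -287.0, 45.0], 0.8, [[164.0, 222.0]]), ([540.0, -193.0, 39.0], 0.68, [[210.0, 229.0]]), ([367.0, -256.0, 45.0], 0.66, [[159.0, 192.0]])]
[([351.0, -145.0, 37.0], 0.75, [[303.0, 239.0]]), ([529.0, -197.0, 44.0], 0.74, [[322.0, 174.0]]), ([620.0, 229.0, 22.0], 0.73, [[170.0, 143.0]])]
0.66 138
0.46 112
```

View pics/c8.png

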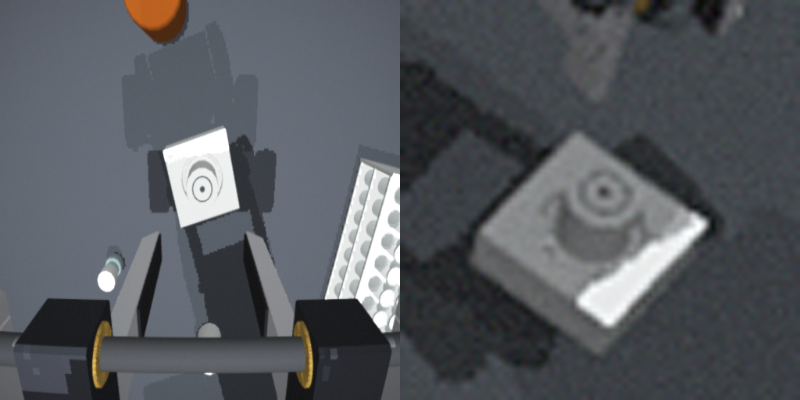

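The cap sits upright in the pocket: its dot is at (202,188) in the wrist half of the picture, centred in the block. Now I go over to the pointer.

Request:
send_rows(
  series=[
    [[-5,-30,14],0,-0.3],
    [[-7,-40,10],0,-0.3],
    [[-7,-40,0],0,-0.3],
    [[-7,-40,0],0,-0.3],
    [[-7,-40,0],0,-0.3],
    [[-7,-40,0],0,-0.3],
    [[-7,-40,0],0,-0.3],
    [[-7,-40,0],0,-0.3],
    [[-7,-40,0],0,-0.3],
    [[-7,-40,0],0,-0.3],
    [[-2,-24,0],0,-0.3],
    [[0,0,0],0,-0.3],
  ],
)

```text
clock: 14.3
eef_pos: [554.0, -187.4, 301.5]
eef_rot: [3.141, 0.0, -0.004]
wrist_force: [0.5, 0.6, -0.7]
finger_gap: 61.4
finger_force: 0.0
```

Request:
send_rows(
  series=[
    [[0,0,0],0,-0.3],
    [[0,0,0],0,-0.3],
    [[0,0,0],0,-0.3],
  ],
)

```text
clock: 14.6
eef_pos: [554.9, -183.7, 301.7]
eef_rot: [-3.142, -0.0, 0.001]
wrist_force: [0.6, 0.4, 0.1]
finger_gap: 61.3
finger_force: 0.0
```

```bash
python3 - <<'E'
from h import *
s=read_state();print(s["eef_pos"],s["eef_rot"])
p=camera("wrist");cv2.imwrite("pics/w9.png",p["color"])
for t in("pointer","stand"):
  for d in spot_point(t,p)[:2]: print(t,np.round(w(p,d["point"]),0),d["confidence"],proj(p,[w(p,d["point"])]))
for d in regions_of("pointer",p)[:2]:
    m=d["mask"];v,u=np.nonzero(m);print(d["confidence"],m.sum(),u.min(),u.max(),v.min(),v.max())
c=proj(p,[[634,-184,100]])[0].astype(int);r=50
print(c)
cv2.imwrite("pics/c9.png",cv2.resize(p["color"][max(c[1]-r,0):c[1]+r,c[0]-r:c[0]+r],None,fx=6,fy=6,interpolation=cv2.INTER_CUBIC))
E
```

```text
[ 554.85148574 -183.7189734   301.71179542] [-3.14155514e+00 -1.35332360e-04  1.20648382e-03]
pointer [ 635. -186.   69.] 0.91 [[262.07745134  90.99180894]]
stand [ 635. -184.   -4.] 0.72 [[259.75119865  90.63800329]]
0.84 926 246 281 71 108
[260  93]
```

View pics/c9.png

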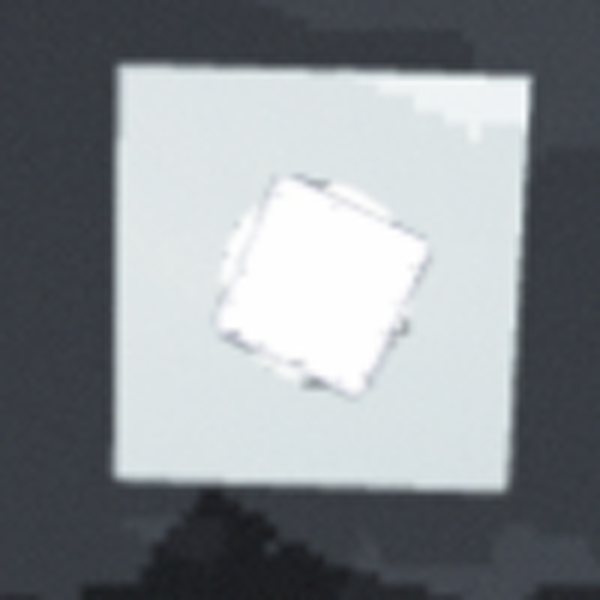

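The square head's top corners are at crop pixels (278,175), (430,240), (360,398) and (215,328), turned about 24° in the picture.

```bash
python3 - <<'E'
from h import *
p=camera("wrist")
c=np.array([[278,175],[430,240],[360,398],[215,328]])/6+[210,43]-.4
P=onplane(p,c,116);print(P.round(1),P.mean(0))
for i in range(4):
    d=P[(i+1)%4]-P[i];print(np.hypot(*d[:2]),np.degrees(np.arctan2(d[1],d[0])))
b=np.array([[118,65],[532,75],[510,492],[113,480]])/6+[210,43]-.4
Q=onplane(p,b,70);print(Q.mean(0))
E
```

```text
[[ 650.  -181.4  116. ]
 [ 642.2 -200.6  116. ]
 [ 622.5 -191.9  116. ]
 [ 631.3 -173.3  116. ]] [ 636.48398666 -186.795538    116.        ]
20.762454220574785 -112.25154573733373
21.525201414693807 156.20341900200057
20.581571608753674 64.71507160672822
20.431606914264584 -23.291026276746635
[ 636.45565559 -186.99722312   70.        ]
```

Request:
send_rows(
  series=[
    [[27,-1.2,0],-7.9,-0.3],
    [[27,-1.2,0],-7.9,-0.3],
    [[27,-1.3,0],-7.8,-0.3],
    [[0,0,-30],0,-0.3],
    [[0,0,-20],0,-0.3],
    [[0,0,0],0,-0.3],
    [[0,0,0],0,-0.3],
    [[0,0,0],0,-0.3],
  ],
)

```text
clock: 15.65
eef_pos: [635.9, -188.6, 253.4]
eef_rot: [-3.141, -0.002, -0.412]
wrist_force: [-0.0, -0.4, -0.5]
finger_gap: 60.9
finger_force: 0.0
```

```bash
python3 - <<'E'
from h import *
s=read_state();print(s["eef_pos"],s["eef_rot"],s["joints"])
p=camera("wrist");cv2.imwrite("pics/w10.png",p["color"])
for d in spot_point("pointer",p)[:2]: print(np.round(w(p,d["point"]),1),d["confidence"])
for d in regions_of("pointer",p)[:1]:
    m=d["mask"].astype(np.uint8);g=(cv2.cvtColor(p["color"],6)>244)&(m>0)
    for k in (m,g.astype(np.uint8)):
        c=max(cv2.findContours(k,0,1)[0],key=cv2.contourArea);b=cv2.boxPoints(cv2.minAreaRect(c));P=onplane(p,b,116);d=P[1]-P[0]
        print(b.round(0).tolist(),P.mean(0),np.degrees(np.arctan2(d[1],d[0])),np.linalg.norm(d),np.linalg.norm(P[2]-P[1]))
E
```

```text
[ 635.90881582 -188.56585752  253.42994104] [-3.14145422e+00 -2.35723072e-03 -4.12082786e-01] [-3.43472419e-01  5.92642624e-01  1.21837966e+00 -2.42021708e-05
  1.32820919e+00  1.63941232e+00]
[ 633.  -187.1   68.3] 0.68
[[240.0, 177.0], [273.0, 177.0], [273.0, 227.0], [240.0, 227.0]] [ 644.28847124 -189.46385344  116.        ] -113.60107483473217 22.09817501370777 36.23937435789638
[[243.0, 217.0], [255.0, 217.0], [255.0, 222.0], [243.0, 222.0]] [ 634.96215229 -179.66805561  116.        ] -113.57825930549603 8.330331510692139 3.7412646044893836
```

Request:
send_rows(
  series=[
    [[0.6,1.4,-30],0,-0.3],
    [[0,0,-25],0,-0.3],
    [[0,0,-15],0,-0.3],
    [[0,0,-5],0,-0.3],
    [[0,0,0],0,-0.3],
    [[0,0,0],0,-0.3],
  ],
)

```text
clock: 16.4
eef_pos: [636.6, -187.2, 178.0]
eef_rot: [-3.141, -0.002, -0.412]
wrist_force: [0.8, -0.4, 1.0]
finger_gap: 61.3
finger_force: 0.0
```

Request:
send_rows(
  series=[
    [[0,0,0],0,0.9],
    [[0,0,0],0,0.9],
    [[0,0,0],0,0.9],
    [[0,0,0],0,0.9],
    [[0,0,0],0,0.9],
    [[0,0,0],0,0.9],
    [[0,0,0],0,0.9],
    [[0,0,0],0,0.9],
    [[0,0,0],0,0.9],
    [[0,0,0],0,0.9],
  ],
  squeeze=25,
)

```text
clock: 17.4
eef_pos: [636.2, -187.1, 176.7]
eef_rot: [-3.142, -0.0, -0.412]
wrist_force: [-0.2, 0.0, 1.0]
finger_gap: 22.1
finger_force: 24.9
```

Request:
send_rows(
  series=[
    [[0,0,10],0,0.9],
    [[0,0,20],0,0.9],
    [[0,0,30],0,0.9],
    [[0,0,30],0,0.9],
    [[0,0,30],0,0.9],
    [[0,0,20],0,0.9],
    [[0,0,0],0,0.9],
    [[0,0,0],0,0.9],
    [[0,0,0],0,0.9],
  ],
)

```text
clock: 18.3
eef_pos: [636.0, -187.0, 314.9]
eef_rot: [3.141, 0.002, -0.412]
wrist_force: [-0.2, -0.2, -1.4]
finger_gap: 21.6
finger_force: 24.9
```

```bash
python3 - <<'E'
from h import *
s=read_state();print(s["eef_pos"])
for c in("wrist","scene","top"):
  p=camera(c);cv2.imwrite(f"pics/l_{c}.png",p["color"])
  for t in("tip","pointer"): print(c,t,[(np.round(w(p,d["point"]),0).tolist(),round(d["confidence"],2)) for d in spot_point(t,p)[:2]])
E
```

```text
[ 635.96377343 -186.96355255  314.94613843]
wrist tip [([638.0, -185.0, 153.0], 0.57)]
wrist pointer [([631.0, -184.0, 209.0], 0.74)]
scene tip [([640.0, -186.0, 153.0], 0.76)]
scene pointer []
top tip []
top pointer []
```

Request:
send_rows(
  series=[
    [[-1,20,0],2,0.9],
    [[-1,40,0],2.2,0.9],
    [[-1,40,0],2.2,0.9],
    [[-1,40,0],2.2,0.9],
    [[-1,40,0],2.2,0.9],
    [[-1,40,0],2.2,0.9],
    [[-1,40,0],2.2,0.9],
    [[-1,40,0],2.2,0.9],
    [[-1,40,0],2.2,0.9],
    [[-1,40,0],2,0.9],
    [[-1,25,0],2,0.9],
    [[0,11,0],0,0.9],
  ],
)

```text
clock: 19.95
eef_pos: [624.2, 232.0, 316.6]
eef_rot: [-3.141, 0.0, 0.004]
wrist_force: [-1.0, 0.4, -1.1]
finger_gap: 22.2
finger_force: 24.9
```

Request:
send_rows(
  series=[
    [[0,0,-20],0,0.9],
    [[0,0,-15],0,0.9],
    [[0,0,0],0,0.9],
    [[0,0,0],0,0.9],
    [[0,0,0],0,0.9],
  ],
)

```text
clock: 20.45
eef_pos: [625.5, 228.6, 282.7]
eef_rot: [-3.141, -0.001, -0.001]
wrist_force: [0.5, 0.8, -0.4]
finger_gap: 21.6
finger_force: 24.9
```

```bash
python3 - <<'E'
from h import *
s=read_state();print(s["eef_pos"],s["eef_rot"])
for c in("wrist","scene","top"):
  p=camera(c);cv2.imwrite(f"pics/m_{c}.png",p["color"])
  for t in("tip","cap_top","pocket"): print(c,t,[(np.round(w(p,d["point"]),1).tolist(),round(d["confidence"],2),proj(p,[w(p,d["point"])]).round(0).tolist()) for d in spot_point(t,p)[:2]])
  if c=="scene": S=p
  if c=="wrist": W=p
# cap dot from pre-pointer wrist picture, same extrinsics relative to tool
g=cv2.cvtColor(cv2.imread("pics/w8.png"),6);R=g[173:188,250:268]<110
n,l,st,cc=cv2.connectedComponentsWithStats(R.astype(np.uint8))
sh=np.array([624.33,229.14,276.05])-s["eef_pos"]
for a,b in zip(st[1:],cc[1:]): print(a[4],b+[250,173],onplane(W,[b+[250,173]],62-sh[2])[0]+sh)
a=proj(S,[[625,230,62]])[0].astype(int);b=proj(S,[np.r_[s["eef_pos"][:2],s["eef_pos"][2]-161.7]])[0];print(a,b)
r=30;x0,y0=a[0]-r,a[1]-r-12
i1=cv2.resize(S["color"][y0:y0+60,x0:x0+60],(400,400),interpolation=cv2.INTER_CUBIC)
cv2.imwrite("pics/c10.png",np.hstack([i1,cv2.resize(W["color"][130:290,180:340],(400,400),interpolation=cv2.INTER_CUBIC)]));print(x0,y0)
E
```

```text
[625.49946294 228.55259624 282.68253891] [-3.14121282e+00 -1.29564386e-03 -8.97677462e-04]
wrist tip [([628.3, 227.8, 121.8], 0.82, [[261.0, 199.0]])]
wrist cap_top [([628.0, 225.5, 63.1], 0.56, [[263.0, 179.0]])]
wrist pocket [([624.3, 231.9, 122.3], 0.36, [[255.0, 204.0]])]
scene tip [([629.5, 227.8, 121.4], 0.42, [[362.0, 165.0]]), ([510.8, -405.0, 1.5], 0.17, [[134.0, 267.0]])]
scene cap_top [([624.5, 229.6, 63.6], 0.69, [[358.0, 175.0]]), ([368.1, -257.1, 44.2], 0.64, [[159.0, 192.0]])]
scene pocket [([625.6, 226.3, 23.4], 0.91, [[355.0, 184.0]]), ([511.8, -404.1, 0.3], 0.16, [[135.0, 267.0]])]
top tip []
top cap_top [([456.5, -294.1, 35.4], 0.81, [[357.0, 200.0]]), ([350.6, -146.4, 39.2], 0.72, [[304.0, 239.0]])]
top pocket [([621.7, 227.8, 23.2], 0.8, [[170.0, 143.0]])]
14 [258.5        181.28571429] [626.15182947 230.15634542  62.        ]
[357 175] [361.32031908 164.14908318]
327 133
```

View pics/c10.png

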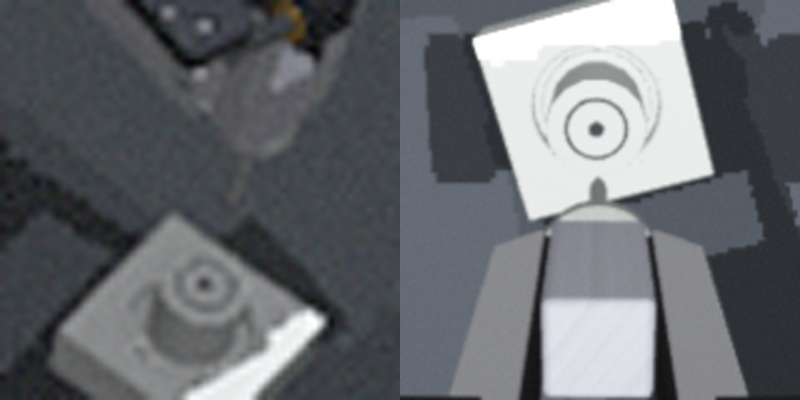

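The pointer hangs upright. In the wrist half (after scaling back), its tip is at about (259,201) and the cap's dot at about (259,181.6).

```bash
python3 - <<'E'
from h import *
s=read_state();p=camera("wrist");z=s["eef_pos"][2]
print(s["eef_pos"],"dot",onplane(p,[[258.6,181.3]],62),"tip",onplane(p,[[259,201.4]],z-161.7))
S=camera("scene");print("scene dot",onplane(S,[[327+204/400*60-.4,133+284/400*60-.4]],62),"tip",onplane(S,[[327+235/400*60-.4,133+205/400*60-.4]],z-161.7))
E
```

```text
[625.21475789 228.95129946 281.66809363] dot [[625.16672924 229.79701304  62.        ]] tip [[625.67194896 229.47387863 119.96809363]]
scene dot [[623.18701156 229.3992625   62.        ]] tip [[623.8005597  231.92679277 119.96809363]]
```

Request:
send_rows(
  series=[
    [[-0.4,0,-15],0,0.9],
    [[0,0,-12],0,0.9],
    [[0,0,-9],0,0.9],
    [[0,0,0],0,0.9],
    [[0,0,0],0,0.9],
    [[0,0,0],0,0.9],
  ],
)

```text
clock: 21.75
eef_pos: [625.0, 229.0, 246.2]
eef_rot: [-3.141, -0.001, -0.0]
wrist_force: [-0.2, 0.1, -0.7]
finger_gap: 21.6
finger_force: 24.9
```

```bash
python3 - <<'E'
from h import *
s=read_state();p=camera("wrist");z=s["eef_pos"][2]
g=cv2.cvtColor(p["color"],6)
print(s["eef_pos"],"tip z",z-161.7)
for t in("tip","cap_top"): print(t,[(np.round(w(p,d["point"]),1).tolist(),round(d["confidence"],2),proj(p,[w(p,d["point"])]).round(1).tolist()) for d in spot_point(t,p)[:2]])
print(proj(p,[[625.2,229.8,62]]))
E
```

```text
[624.97457086 228.9888485  246.15779816] tip z 84.45779815773687
tip [([626.0, 229.6, 84.8], 0.62, [[259.0, 201.0]])]
cap_top [([628.2, 228.6, 60.2], 0.74, [[260.2, 188.7]])]
[[258.68483863 192.87076353]]
```

Request:
send_rows(
  series=[
    [[0,0.3,-5],0,0.9],
    [[0,0,-4],0,0.9],
    [[0,0,-3],0,0.9],
    [[0,0,0],0,0.9],
    [[0,0,0],0,0.9],
    [[0,0,0],0,0.9],
    [[0,0,0],0,0.9],
    [[0,0,0],0,0.9],
  ],
)

```text
clock: 22.7
eef_pos: [624.8, 229.3, 233.7]
eef_rot: [-3.142, -0.0, -0.0]
wrist_force: [0.7, 0.8, -1.5]
finger_gap: 21.8
finger_force: 24.9
```

```bash
python3 - <<'E'
from h import *
s=read_state();p=camera("wrist");S=camera("scene")
print(s["eef_pos"],"tip z",s["eef_pos"][2]-161.7,np.abs(s["qd"]).max())
for q in(p,S):
  for t in("tip","cap_top"): print(t,[(np.round(w(q,d["point"]),1).tolist(),round(d["confidence"],2)) for d in spot_point(t,q)[:1]])
cv2.imwrite("pics/c11.png",np.hstack([cv2.resize(S["color"][133:193,327:387],(400,400),interpolation=cv2.INTER_CUBIC),cv2.resize(p["color"][130:290,180:340],(400,400),interpolation=cv2.INTER_CUBIC)]))
E
```

```text
[624.82454747 229.25737033 233.74839398] tip z 72.0483939831897 0.0013111260069385796
tip [([626.8, 228.7, 75.0], 0.77)]
cap_top [([627.7, 227.4, 60.0], 0.89)]
tip [([627.8, 231.1, 70.1], 0.47)]
cap_top [([367.2, -259.2, 43.7], 0.8)]
```

View pics/c11.png

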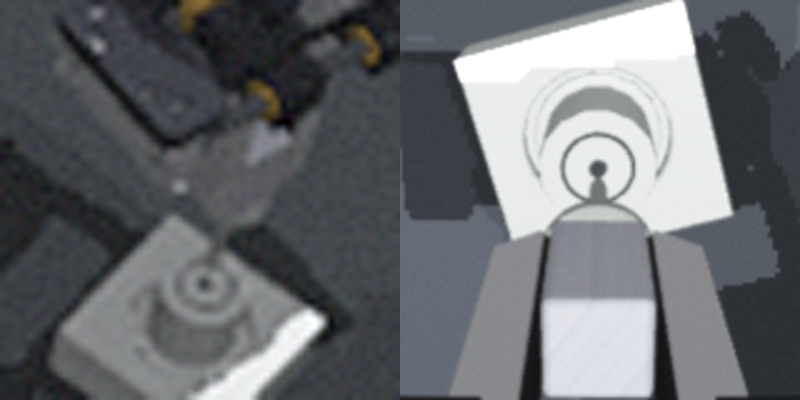

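The tip shows at (598,180), just short of the dot at (598,168). That matches a 10 mm gap with the tip centred, so I hand in.

```bash
python3 -c "
from cell import *
print(sign_off())"
```

```text
the job is handed in; nothing more can be done
None
```

I handed the job in with the cap in the pocket, closed end up and let go of, and the pointer held still and upright, its tip measured about 10 mm above the centre mark and within about 1 mm sideways; sign-off returned no verdict.

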